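# Set a mirrored row of leather stamps in the chase and lock it up

### The job

Set the border for stamping: move the four stamp blocks, face up and each kept the way round it stands, from the wooden rack into the channel of the metal chase, in the reverse of the order in which their leather proofs lie on the rack (the row prints mirrored, so the leftmost proof's stamp goes rightmost in the chase). Then slide the jaw by its brass knob until all four stand square, flat on the bed and tight together against the fixed end, and let go.

Things in the scene. Friction and masses are not known exactly. Their poses are not given: they have to be found in the camera images.
- stamp_red: Loose block to move: red carrier 38 (its x) x 30 (its y) x 24 mm high, one oval zinc motif face up on it, about 38 mm high in all. Origin: centre of underside, z up. Starts upright in a bay of the wooden rack, row along y at 60 mm spacing, 6 mm high fins between bays, 4 mm lip behind. Grip across its 38 mm (fingers on its -x and +x sides).
- stamp_yellow: Loose block to move: yellow carrier 38 (its x) x 36 (its y) x 24 mm high, one flower-shaped zinc motif face up on it, about 38 mm high in all. Origin: centre of underside, z up. Starts upright in a bay of the wooden rack, row along y at 60 mm spacing, 6 mm high fins between bays, 4 mm lip behind. Grip across its 38 mm (fingers on its -x and +x sides).
- stamp_blue: Loose block to move: blue carrier 38 (its x) x 42 (its y) x 24 mm high, one five-sided zinc motif face up on it, about 38 mm high in all. Origin: centre of underside, z up. Starts upright in a bay of the wooden rack, row along y at 60 mm spacing, 6 mm high fins between bays, 4 mm lip behind. Grip across its 38 mm (fingers on its -x and +x sides).
- stamp_green: Loose block to move: green carrier 38 (its x) x 48 (its y) x 24 mm high, two almond-shaped zinc motifs side by side face up on it, about 38 mm high in all. Origin: centre of underside, z up. Starts upright in a bay of the wooden rack, row along y at 60 mm spacing, 6 mm high fins between bays, 4 mm lip behind. Grip across its 38 mm (fingers on its -x and +x sides).
- proof_red: red leather proof of the red stamp, 40 x 30 x 3 mm, fixed on the rack 60 mm in front (-x) of where that stamp starts. Origin: centre of underside, axes as the stamp's at the start. Seen from the robot, the four proofs show the row as it must print.
- proof_yellow: yellow leather proof of the yellow stamp, 40 x 36 x 3 mm, fixed on the rack 60 mm in front (-x) of where that stamp starts. Origin: centre of underside, axes as the stamp's at the start. Seen from the robot, the four proofs show the row as it must print.
- proof_blue: blue leather proof of the blue stamp, 40 x 42 x 3 mm, fixed on the rack 60 mm in front (-x) of where that stamp starts. Origin: centre of underside, axes as the stamp's at the start. Seen from the robot, the four proofs show the row as it must print.
- proof_green: green leather proof of the green stamp, 40 x 48 x 3 mm, fixed on the rack 60 mm in front (-x) of where that stamp starts. Origin: centre of underside, axes as the stamp's at the start. Seen from the robot, the four proofs show the row as it must print.
- chase: Fixed dark metal chase. Origin: underside, front (-x) edge, which is 300 mm long. Bed top at z = 10 mm. Channel along y for the row: middle line at x = +46 mm, 48 mm wide between two bright rails, each 10 mm wide, 8 mm high above the bed, bevelled to 56 mm at the top. Grey fixed end: inner face at y = +105 mm, 24 mm high above the bed. Grey sliding jaw at the -y end.
- jaw (a joint): Jaw travel, m, 0 open to 0.07, starts at 0 to 0.01. Clamping face at y = -0.105 + jaw in the chase's frame; moves to +y, pushing the stamps along. No spring, rubs with 2.5 N, stays where left. Brass knob, 20 mm across: axis at x = 0.046, y = -0.139 + jaw, z = 0.031 to 0.061 in the chase's frame. Four stamps side by side take 156 mm: row tight at jaw = 0.054.

How it is judged:
By the outcome, as a careful person would: the job done as asked, in the order asked, and still so for the second after the job is handed in, with the robot touching nothing.
It also fails if it takes over 99 s, if anything falls off the work surface, if the arm or the gripper's body presses on something with over 40 N, if the wrist force passes 120 N, or if a joint passes its speed limit or range.

### The arm

A 7-joint arm with a two-finger parallel gripper is mounted at the origin on a cart in front of the work surface, level with it; the furniture and walls round the work are solid. World frame = base frame: x ahead of the robot, y to its left, z up, the work surface at z = 0. Lengths are in mm, angles in rad, forces in N, time in s.
With the tool pointing down it reaches from about 425 to 1025 mm from the base axis. Payload 9.4 kg.
Tool frame: the origin (TCP) lies on the centre line of the jaws, within the pads' length; the fingertips stand 8 mm ahead of it and the grasp point (between the pads) lies 11 mm behind it (env.tip_extent is the distance from the TCP to the fingertips, in mm); z points along the fingers, y is the line along which they close (so a half turn about z gives the same grasp; the last joint's range is limited). The gripper opens to 93 mm and grips with 3 to 60 N. Pads are 15 mm wide; open, the fingers measure 128 mm over their backs; the gripper's body (75 mm by 188 mm) begins 65 mm behind the grasp point.
Start: joints at [-1.261, 0.599, -0.003, 1.599, 0.002, 0.943, -0.08], TCP at [273.494, 671.435, 226.618] pointing down, gripper open.
Joint ranges: [-2.57, 2.57], [-0.35, 1.97], [-1.29, 1.29], [0.11, 2.56], [-1.05, 4.19], [0.11, 1.86], [-2.63, 2.63]. Speed limits (rad/s): [2.22, 2.22, 3.01, 3.01, 3.14, 3.14, 3.14].

### API

Orientations are given as a rotation vector (axis times angle).
In Python, from plant import env, get_image, camera_params, order gives the robot as it stands. The module is installed in compiled form; this text tells all that it offers. Calls block until the motion is done:
- env.move_to(position, orientation): joint-space move of the TCP to a pose.
- env.movel(position, rotation=None, v=150, max_force=None): straight line of the TCP; rotation=None keeps the orientation; v is the mean speed in mm/s. With max_force (N) it stops when the force on the tool has changed by that much, and returns True; else False.
- env.set_joints(angles): joint-space move.
- env.grip(opening, grip_force=None): finger opening in mm; grip_force is the grip in N (None keeps the last); returns when the fingers have stopped.
- env.dwell(seconds).
- env.ik(position, orientation): joint angles nearest the present ones, or None.
- get_image(name): name is "scene" or "top" or "wrist"; returns the picture (400x640x3 uint8, red, green, blue); there is no depth.
- camera_params(name): a dict with "fx", "fy", "cx", "cy" (pixels), "world_from_camera" (4x4, takes a point from camera to world coordinates). Camera axes: x right, y down, z forward; pixel columns grow to the right and rows downward; lengths in mm; the calibration is good to about 2 mm. A picture is of the moment at which its call begins: read the wrist's pose just before it. camera_params takes no time and is no camera call; for the wrist camera it gives the pose at the moment of the call.
A pose or a line that the arm cannot do raises env.IKError and nothing moves.
- order.job_done(): hands the job in; it is judged then, once.
Readings, each from a call of its own:
- env.get_time(): time.
- env.get_qpos(): joint angles.
- env.get_qvel(): joint speeds.
- env.get_tau(): joint torques, N m.
- env.get_ee_pos(): TCP position.
- env.get_tcp_rot(): TCP orientation.
- env.get_contact_force(): force on the tool from outside, world axes, zero at the start.
- env.get_torque(): the same for the moment, N m.
- env.get_finger_gap(): finger opening in mm.
- env.get_grasp_force(): force on a finger pad.
Only numpy, scipy, OpenCV 4.12 (cv2) and the standard library are available. Lean on these libraries where they do the work, as an engineer would, in place of code of your own. Each camera call takes 0.05 s, during which the arm holds its last target. There are 200 camera calls.

## Working session

There is one attempt and no reset: what is moved stays moved. The work goes in short steps, each a Python script; the robot and the scene stay as the last script left them, time stands still between calls to the robot, and variables do not carry over. Pictures are saved under pics/ and viewed, at most 14 in all, crops included, and the job is handed in when it is done.

```bash
mkdir -p pics; python3 - <<'E'
from plant import env,get_image,camera_params
import cv2
for n in("scene","top"):
    cv2.imwrite(f"pics/{n}0.png",get_image(n)[:,:,::-1]); p=camera_params(n); print(n,p)
print(env.get_time(),env.get_tcp_rot(),env.tip_extent)
E
```

```text
scene {'fx': 377.7436377495103, 'fy': 377.7436377495103, 'cx': 314.20155724437075, 'cy': 191.2989058254021, 'world_from_camera': array([[ 8.88717629e-01, -2.82973122e-01,  3.60703740e-01,
         2.09818505e+02],
       [-4.58414444e-01, -5.58959890e-01,  6.90955888e-01,
        -6.59620897e+02],
       [ 6.09697859e-03, -7.79416483e-01, -6.26476474e-01,
         5.74181504e+02],
       [ 0.00000000e+00,  0.00000000e+00,  0.00000000e+00,
         1.00000000e+00]])}
top {'fx': 450.1426003939262, 'fy': 450.1426003939262, 'cx': 321.052454851048, 'cy': 198.59070030537004, 'world_from_camera': array([[ 1.69796743e-02, -9.88446963e-01,  1.50613054e-01,
         3.89710298e+02],
       [-9.99613639e-01, -2.00972030e-02, -1.92008937e-02,
        -4.63032968e+01],
       [ 2.20059661e-02, -1.50228838e-01, -9.88406310e-01,
         9.42568444e+02],
       [ 0.00000000e+00,  0.00000000e+00,  0.00000000e+00,
         1.00000000e+00]])}
0.1 [-6.03605143e-01 -3.08296108e+00  2.12048234e-03] 8.0
```

View pics/top0.png

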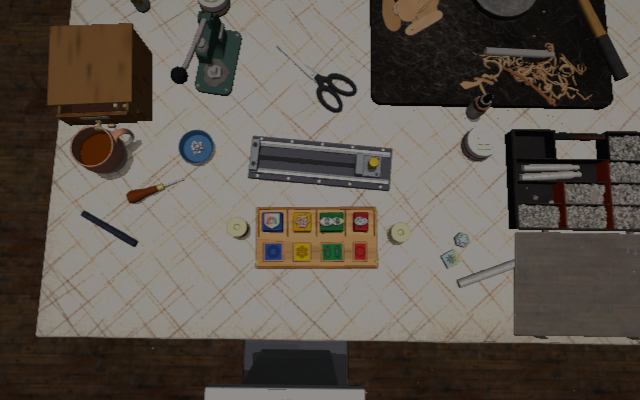

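View pics/scene0.png

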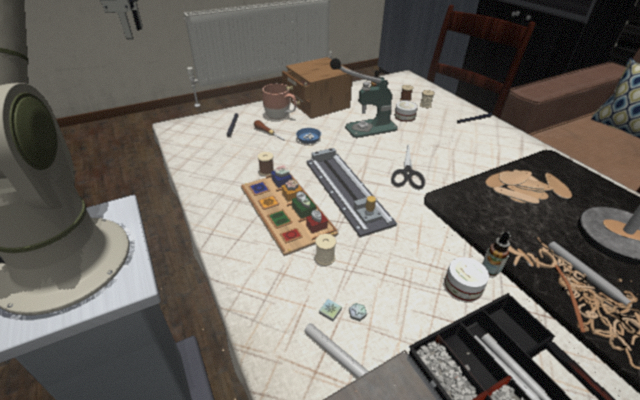

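The top view shows the proofs, left to right, as blue (272,252), yellow (302,252), green (332,252) and red (360,252). The fixed end is on the left (+y), so red goes there first, then green, yellow and blue. Next I'll take close views from the wrist.

```bash
cat > h.py <<'E'
from plant import env,get_image,camera_params,order
import numpy as np, cv2
from scipy.spatial.transform import Rotation as Ro
def rot(th,s=1):            # tool down, closing line along world direction th
    y=s*np.array([np.cos(th),np.sin(th),0]); z=np.array([0,0,-1.]); return Ro.from_matrix(np.c_[np.cross(y,z),y,z]).as_rotvec()
def proj(p,uv,z):           # pixels -> world at height z
    M=p["world_from_camera"]; uv=np.atleast_2d(uv).astype(float)
    d=np.c_[(uv[:,0]-p["cx"])/p["fx"],(uv[:,1]-p["cy"])/p["fy"],np.ones(len(uv))]@M[:3,:3].T
    return M[:3,3]+d*((z-M[2,3])/d[:,2])[:,None]
E
python3 - <<'E'
from h import *
for s in(1,-1): print(s,env.ik([520,-55,330],rot(0,s)))
q={s:env.ik([520,-55,330],rot(0,s)) for s in(1,-1)}
s=min((s for s in q if q[s] is not None),key=lambda s:abs(q[s][6]))
env.move_to([480,-55,330],rot(0,s))
env.dwell(.2)
p=camera_params("wrist");im=get_image("wrist");cv2.imwrite("pics/w0.png",im[:,:,::-1]);np.save("w0.npy",p,allow_pickle=True);print(s,p,env.get_ee_pos(),env.get_time())
p=camera_params("top");im=get_image("top");cv2.imwrite("pics/t1.png",im[:,:,::-1])
E
```

```text
1 [-0.41844387  0.26149806  0.53335587  1.95296168 -0.16023177  0.96816504
  0.19124901]
-1 [-0.79586669  0.4052935   1.13105752  1.96953528 -0.42816119  1.03388444
 -2.6104796 ]
1 {'fx': 350.6178008466678, 'fy': 350.6178008466678, 'cx': 320.9276596205734, 'cy': 195.4746027566975, 'world_from_camera': array([[ 9.99999760e-01,  1.09925243e-04,  6.84267418e-04,
         4.80218021e+02],
       [ 2.74374931e-04, -9.69463617e-01, -2.45235031e-01,
         1.20548123e+01],
       [ 6.36414845e-04,  2.45235160e-01, -9.69463414e-01,
         4.88157263e+02],
       [ 0.00000000e+00,  0.00000000e+00,  0.00000000e+00,
         1.00000000e+00]])} [480.11441774 -54.71866323 329.92717725] 3.0417
```

View pics/w0.png

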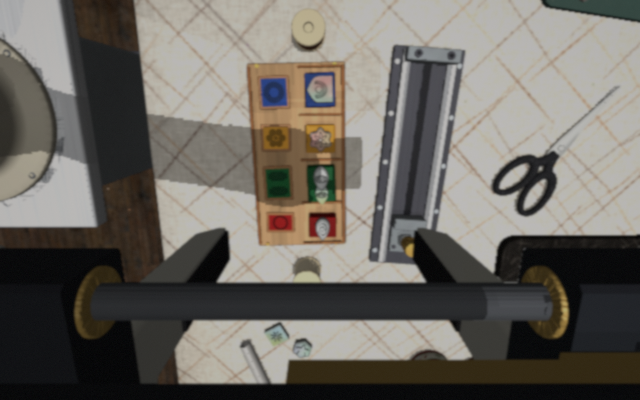

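The wrist view shows the rack at about (250–345, 62–245) and the chase at about (370–465, 45–262). I'll move lower for a sharper view.

```bash
python3 - <<'E'
from h import *
env.move_to([520,-160,240],rot(0)); env.dwell(.2)
p=camera_params("wrist");im=get_image("wrist");cv2.imwrite("pics/w1.png",im[:,:,::-1]);np.save("w1.npy",p,allow_pickle=True);print(p["world_from_camera"][:3,3],env.get_time())
c=im[0:300,150:510,::-1];cv2.imwrite("pics/w1a.png",cv2.resize(c[:, :180],None,fx=2,fy=2,interpolation=2))
cv2.imwrite("pics/w1c.png",cv2.resize(c,(720,600),interpolation=2))
E
```

```text
[520.12912428 -92.10745035 399.37420777] 3.975
```

View pics/w1c.png

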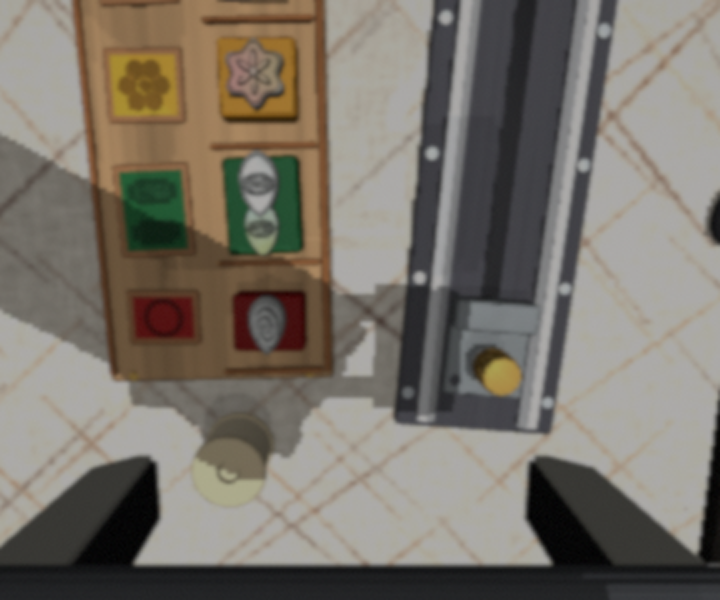

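In crop pixels the carrier-top centres are yellow (259,79), green (263,204) and red (270,321). The proof centres are yellow (145,85), green (154,210) and red (165,317). The knob top is at (501,374) and the chase's near corners are at (396,422) and (550,432). I'll enlarge the first wrist view to get the far end.

```bash
python3 - <<'E'
import cv2
c=cv2.imread("pics/w0.png")[40:240,240:480];cv2.imwrite("pics/w0c.png",cv2.resize(c,(720,600),interpolation=2))
E
```

```text
(no output)
```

View pics/w0c.png

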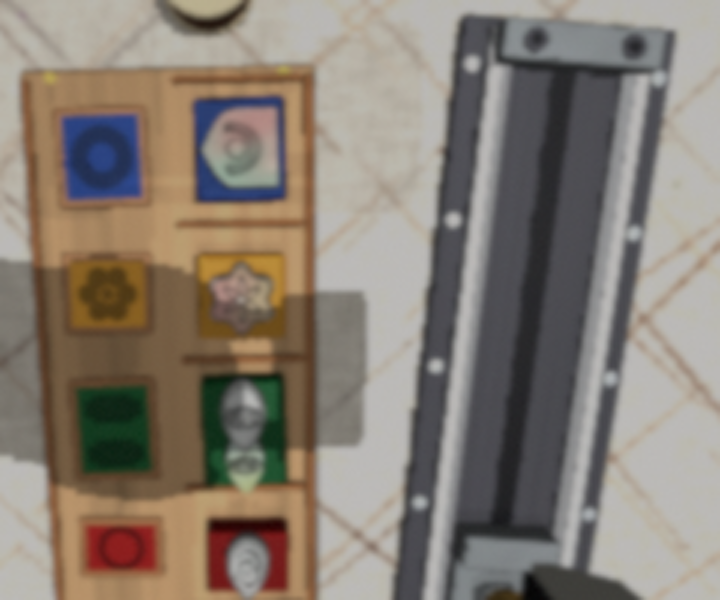

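```bash
cat > m.py <<'E'
from h import *
P0=np.load("w0.npy",allow_pickle=True).item();P1=np.load("w1.npy",allow_pickle=True).item()
f0=lambda a:np.array(a)/3+[240,40]
f1=lambda a:np.array(a)/2+[150,0]
np.set_printoptions(precision=1,suppress=True)
E
python3 - <<'E'
from m import *
for h in(6,10,14):
    print(h,"proof w0 B Y G R",proj(P0,f0([(102,157),(109,294),(115,429),(122,547)]),h+3)[:,:2].ravel(),"w1 Y G R",proj(P1,f1([(145,85),(154,210),(165,317)]),h+3)[:,:2].ravel())
    print("  stamp tops w0",proj(P0,f0([(240,149),(240,295),(245,430),(248,556)]),h+24)[:,:2].ravel(),"w1",proj(P1,f1([(259,79),(263,204),(270,321)]),h+24)[:,:2].ravel())
print("knob",proj(P1,f1([(501,374)]),61)[:,:2])
print("near corners",proj(P1,f1([(396,422),(550,432)]),10)[:,:2])
print("far corners",proj(P0,f0([(461,15),(673,31)]),10)[:,:2])
print("fixed end inner edge top",proj(P0,f0([(500,62),(664,70)]),34)[:,:2])
print("rack corners far/near",proj(P0,f0([(23,72),(313,66)]),8)[:,:2],proj(P1,f1([(115,379),(332,374)]),8)[:,:2])
E
```

```text
6 proof w0 B Y G R [ 419.    30.4  420.2  -28.9  421.   -91.2  422.7 -149. ] w1 Y G R [ 419.3  -27.5  420.   -90.1  422.4 -148. ]
  stamp tops w0 [ 479.3   32.8  479.3  -27.5  481.5  -87.1  482.9 -146.3] w1 [ 480.5  -28.2  481.   -87.1  483.1 -147. ]
10 proof w0 B Y G R [ 419.5   30.3  420.7  -28.6  421.5  -90.3  423.2 -147.6] w1 Y G R [ 420.3  -28.2  421.   -90.1  423.4 -147.4]
  stamp tops w0 [ 479.3   32.7  479.3  -27.2  481.5  -86.2  482.9 -144.9] w1 [ 481.   -28.9  481.4  -87.2  483.5 -146.4]
14 proof w0 B Y G R [ 420.    30.1  421.2  -28.2  422.   -89.5  423.7 -146.3] w1 Y G R [ 421.4  -28.8  422.   -90.1  424.4 -146.8]
  stamp tops w0 [ 479.4   32.5  479.3  -26.8  481.5  -85.4  482.9 -143.5] w1 [ 481.4  -29.5  481.8  -87.3  483.9 -145.8]
knob [[ 599.9 -168.7]]
near corners [[ 552.7 -208.8]
 [ 642.4 -214.8]]
far corners [[572.8  88.1]
 [663.2  81.8]]
fixed end inner edge top [[584.9  66.5]
 [651.8  63.5]]
rack corners far/near [[386.   65.5]
 [510.7  68. ]] [[ 391.4 -183.8]
 [ 515.7 -180.8]]
```

The rack yaw comes out at about +0.02 and the chase yaw at about -0.068. The fixed end and knob positions don't fit an origin at the middle of the front edge, so I'll take one more view over the fixed end.

```bash
python3 - <<'E'
from h import *
env.move_to([600,-40,180],rot(-.068)); env.dwell(.2)
p=camera_params("wrist");im=get_image("wrist");np.save("w2.npy",p,allow_pickle=True);print(p["world_from_camera"][:3,3],env.get_time())
cv2.imwrite("pics/w2c.png",cv2.resize(im[0:300,140:500,::-1],(720,600),interpolation=2))
E
```

```text
[604.47971701  25.17150689 339.13162174] 4.8917
```

View pics/w2c.png

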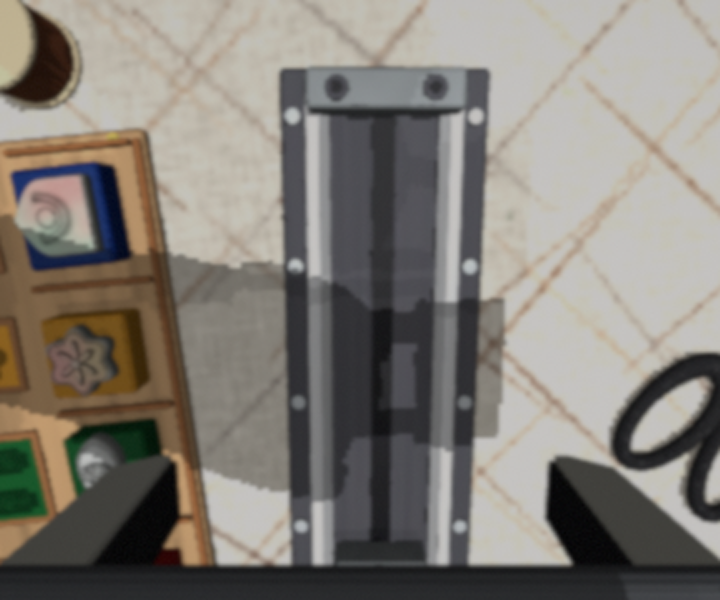

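The far chase corners are at crop (281,70) and (489,70). The end block's inner top edge is at v≈106 and its foot at v≈114. The jaw's front is at v≈541, and the rails' inner lines are at u≈330 and 436.

```bash
python3 - <<'E'
from m import *
P2=np.load("w2.npy",allow_pickle=True).item(); f2=lambda a:np.array(a)/2+[140,0]
c,s=np.cos(-.068),np.sin(-.068); o=np.array([562.7,-60.3])
L=lambda w:(w[:,:2]-o)@np.array([[c,-s],[s,c]])
def show(n,P,uv,z):
    w=proj(P,uv,z); print(n,w[:,:2].ravel(),"local",L(w).ravel())
show("far corners",P2,f2([(281,70),(489,70)]),10)
show("end top edge",P2,f2([(307,106),(464,106)]),34)
show("end foot",P2,f2([(330,114),(436,114)]),10)
show("bed edges v300",P2,f2([(330,250),(438,250)]),10)
show("jaw top edge z34",P2,f2([(335,543),(425,543)]),34)
show("jaw top edge w1",P1,f1([(470,301),(537,304)]),34)
show("jaw top edge w0",P0,f0([(468,530),(553,533)]),34)
show("knob",P1,f1([(501,374)]),61)
show("blue top w2",P2,f2([(68,216)]),32)
E
```

```text
far corners [574.4  87.9 664.4  81.5] local [  1.6 148.6  91.9 148.4]
end top edge [585.8  69.1 649.5  64.6] local [ 14.2 130.6  78.2 130.5]
end foot [594.1  68.5 640.7  65.3] local [ 22.6 130.7  69.3 130.6]
bed edges v300 [589.3  10.  639.    6.5] local [21.8 71.9 71.6 71.8]
jaw top edge z34 [ 581.7 -125.2  624.3 -128.2] local [ 23.3 -63.5  66.1 -63.6]
jaw top edge w1 [ 587.9 -135.8  622.9 -137.4] local [ 30.3 -73.7  65.3 -72.8]
jaw top edge w0 [ 582.4 -132.5  621.  -133.9] local [ 24.6 -70.7  63.2 -69.5]
knob [ 599.9 -168.7] local [  44.5 -105.6]
blue top w2 [480.5  33. ] local [-88.3  87.5]
```

The chase frame is now consistent: the end face is at +130.6 from the midpoint, the jaw face at about -72, and the channel middle at 46.4. I'll place red first and check the height.

```bash
cat >> h.py <<'E'
YC=-.068; O=np.array([562.7,-60.3]); YS=.021
S=dict(red=(483.2,-146.2),green=(481.5,-87.2),yellow=(480.2,-28),blue=(480,32.9))
G=dict(red=110.6,green=62.6,yellow=11.6,blue=-36.4)
def loc(x,y): c,s=np.cos(YC),np.sin(YC); return O+[c*x-s*y,s*x+c*y]
def carry(n,h=100):
    p=S[n]; r=rot(YS); env.grip(64)
    env.move_to([*p,h],r); env.movel([*p,28],r,v=100)
    env.grip(30,25); gap=env.get_finger_gap(); env.movel([*p,h],v=150)
    g=loc(46.4,G[n]); r=rot(YC)
    env.move_to([*g,h],r); env.movel([*g,36],r,v=120)
    hit=env.movel([*g,27],v=15,max_force=4); z=env.get_ee_pos()
    f=env.get_contact_force()
    env.grip(50); env.movel([*g,h],v=150)
    print(n,"gap",gap,"hit",hit,"at",z.round(1),"f",np.round(f,1),"after",env.get_finger_gap(),"t",env.get_time())
def shot(pos,name,th=YC):
    env.move_to(pos,rot(th)); env.dwell(.2); im=get_image("wrist"); cv2.imwrite(f"pics/{name}.png",cv2.resize(im[0:300,140:500,::-1],(720,600),interpolation=2))
E
python3 -c "
from h import *
carry('red')
shot([600,-40,180],'w3')"
```

```text
red gap 37.65284584044853 hit True at [616.5  47.1  28.3] f [-0.5  0.   6.2] after 50.28404894618153 t 11.6083
```

View pics/w3.png

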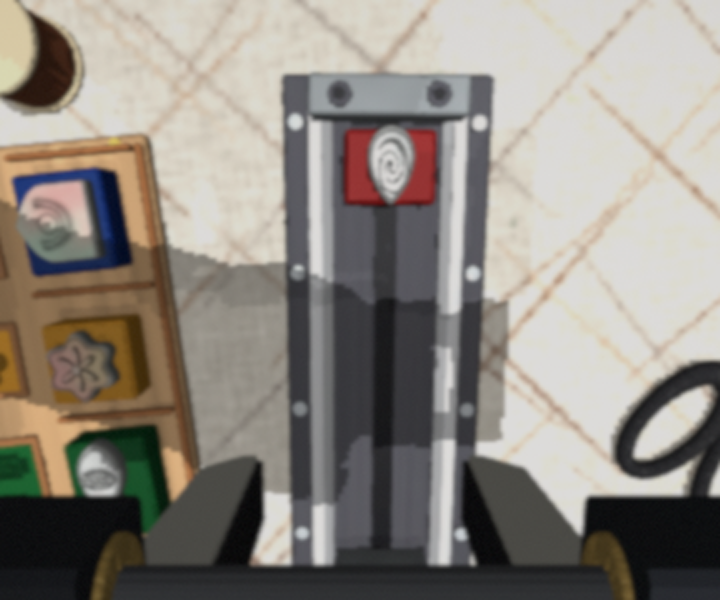

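Red stands flat and square in the channel at (390,165), with a small gap to the end. Next are green, yellow and blue.

```bash
python3 -c "
from h import *
for n in('green','yellow','blue'): carry(n)
shot([600,-150,190],'w4')
np.save('w4.npy',camera_params('wrist'),allow_pickle=True)"
```

```text
green gap 37.83956861010968 hit True at [613.3  -0.8  28.3] f [-1.   0.2  5.1] after 50.132128110715186 t 18.5833
yellow gap 37.7874040066988 hit True at [609.9 -51.7  28.3] f [-0.2  0.   4.4] after 50.09577773653919 t 24.6167
blue gap 37.589919626510095 hit True at [606.6 -99.7  28.3] f [-0.9  1.1  5.7] after 49.90830597380542 t 30.8917
```

View pics/w4.png

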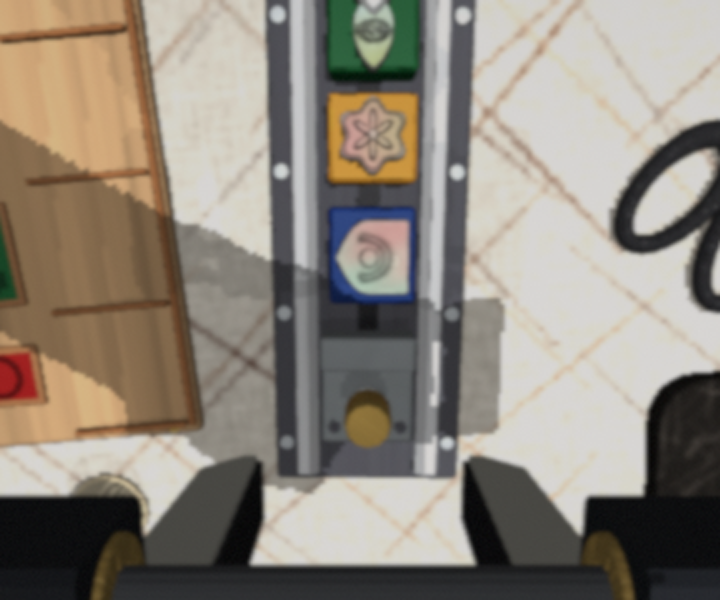

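All four stand square in the order red, green, yellow, blue, with blue nearest the jaw. The knob top is at about (368,424). Now I'll grip the knob and push.

```bash
python3 - <<'E'
from m import *
P=np.load("w4.npy",allow_pickle=True).item()
w=proj(P,np.array([(368,425)])/2+[140,0],61)[0,:2]; c,s=np.cos(YC),np.sin(YC); l=(w-O)@np.array([[c,-s],[s,c]]); print("knob",w,l)
ky=l[1]; kx=46.4
E=lambda: (env.get_ee_pos()[:2]-O)@np.array([[c,-s],[s,c]])
env.grip(50); env.move_to([*loc(kx,ky),120],rot(YC))
print("down hit",env.movel([*loc(kx,ky),47],v=100,max_force=8))
env.grip(10,25); print("gap",env.get_finger_gap(),E())
for i in range(5):
    hit=env.movel([*loc(kx,-57.5),47],v=25,max_force=15); print(hit,E(),np.round(env.get_contact_force(),1),env.get_finger_gap(),env.get_time())
    if hit and E()[1]>-63 or not hit: break
E
```

```text
knob [ 600.9 -169.6] [  45.5 -106.5]
down hit False
gap 19.429433967883956 [  44.7 -106.4]
False [ 45.  -60.6] [-4.6 -7.1  1.4] 19.272658902221483 35.8333
```

```bash
python3 - <<'E'
from m import *
c,s=np.cos(YC),np.sin(YC)
E=lambda: (env.get_ee_pos()[:2]-O)@np.array([[c,-s],[s,c]])
print(E(),np.round(env.get_contact_force(),1))
hit=env.movel([*loc(45,-50),47],v=15,max_force=15); env.dwell(.3); print(hit,E(),np.round(env.get_contact_force(),1))
env.grip(50); print(E()); env.movel([*E()@np.array([[c,s],[-s,c]])+O,130],v=100)
shot([600,-80,180],'w5'); print(env.get_time())
im=get_image("top"); cv2.imwrite("pics/t5.png",cv2.resize(im[120:280,230:410,::-1],(675,600),interpolation=2))
E
```

```text
[ 45.  -60.6] [-4.6 -7.1  1.4]
True [ 44.9 -60.3] [ 0.  -2.2  5.7]
[ 44.4 -59.6]
38.8083
```

View pics/w5.png

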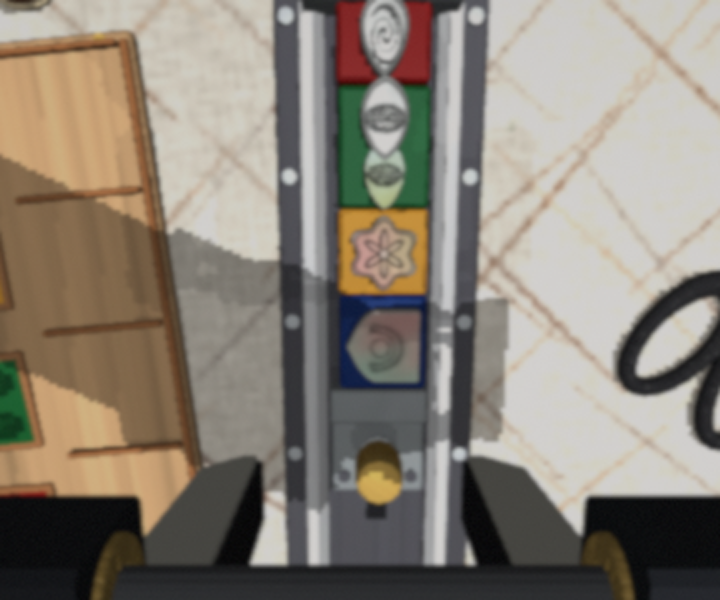

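The row reads red, green, yellow, blue with no gaps, and the jaw touches blue at v≈388. The last push met a hard stop. I'll check the red end.

```bash
python3 -c "
from h import *
shot([600,-10,180],'w6')
im=get_image('scene'); cv2.imwrite('pics/s6.png',cv2.resize(im[130:250,290:410,::-1],(600,600),interpolation=2))"
```

```text
(no output)
```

View pics/w6.png

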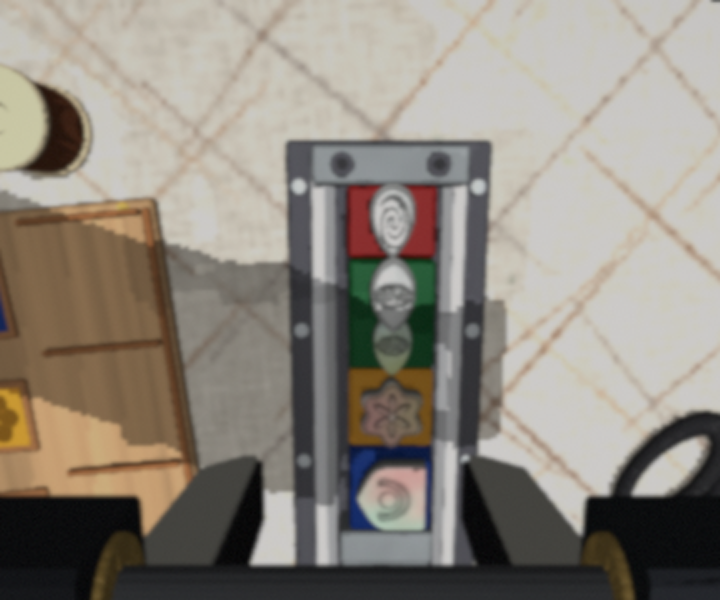

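View pics/s6.png

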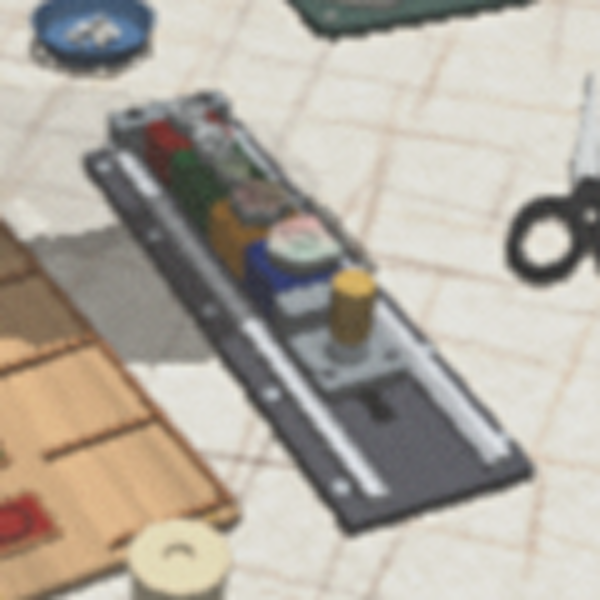

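Red touches the fixed end (v≈185), and the row is flat, square and closed up with the jaw against blue. Handing it in.

```bash
python3 -c "
from h import *
print(order.job_done())"
```

```text
the job is handed in; nothing more can be done
None
```

The job is handed in: the four stamps stand red, green, yellow, blue from the fixed end, flat, square and tight, with the jaw pushed home and the knob released, at about 40 s of the 99 s allowed.

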